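Route the dust extraction to the drill press and switch it on

ROBOT

A 6-joint arm with a two-finger parallel gripper is mounted at the origin on the work surface. World frame = base frame: x ahead of the robot, y to its left, z up, the work surface at z = 0. Lengths are in mm, angles in degrees, forces in N, time in s.
With the tool pointing down it reaches from about 375 to 750 mm from the base axis. Payload 9 kg.
Tool frame: the origin (TCP) lies on the centre line of the jaws, within the pads' length; the fingertips stand manip.tips_ahead ahead of it and the grasp point (between the pads) is the TCP (manip.tips_ahead is the distance from the TCP to the fingertips, in mm); z points along the fingers, y is the line along which they close (so a half turn about z gives the same grasp; the last joint's range is limited). The gripper opens to 85 mm and grips with 20 to 120 N. Pads are 22 mm wide; open, the fingers measure 114 mm over their backs; the gripper's body (76 mm by 85 mm) begins 54 mm behind the grasp point. The pads swing forward as they close: fully open they stand 13 mm farther back than shut.
Start: joints at [64.59, 5.964, 5.575, 89.605, 0, 77.527], TCP at [134.334, 584.801, 224.131] pointing down, gripper open.
Joint ranges: [-171.21, 171.21], [-48.23, 106.86], [-62.78, 66.21], [-105.2, 120.99], [-86.42, 89.51], [-180, 180]. Speed limits (degrees/s): [127.2, 127.2, 147.25, 180, 180, 180].

INTERFACE

Orientations are given as a 3x3 rotation matrix whose columns are the frame's x, y, z axes.
In Python, from plant import manip, viewer gives the robot as it stands.
- The arm moves only by the shell command python3 -m pendant 'ROWS' [FORCE]. ROWS is JSON, a list of rows, each a list of 3 entries, a list of its own where there are three numbers: the shift along the tool's x, y, z scaled (see below), then the turn, a rotation vector about the tool's x, y, z scaled (see below), then the closure, from -1 (fully open) to 1 (shut). In form: [[[x, y, z], [ax, ay, az], jaw], ...]. A call has 1 to 8 rows; each row is the pose to reach, as a shift and turn from the pose commanded when the call began, along the tool's axes at that moment, turning the shorter way round; what a row does not reach only later rows make up. The controller multiplies each number of a shift by 1000 mm and each number of a turn by pi rad. A row lasts 1/12 s, in which the tool goes at most 41.7 mm and 7.16 degrees, less where a joint would pass 70% of its speed; a pose out of reach is approached as far as the arm can. A call with a number of a shift or a turn outside -1 to 1 is refused whole. A call with a gripper value outside its range is refused whole. The fingers move at their own pace and stop on an object; FORCE is the grip in N (left out, the last holds). Time passes only in rows, so rows that repeat a pose let the fingers close. It gives the time, the measured TCP pose, the force, the opening and the grip force at its end, in the units of the state.
- manip.observe(): the state, without advancing time (a new reading comes with each control period).
- viewer.snapshot(name): name is "scene" or "side" or "wrist"; returns a dict with "frame" (384x512x3 uint8, blue, green, red), "fx", "fy", "cx", "cy" (pixels), "distortion" ([k1, k2, p1, p2, k3] as OpenCV has them; the pictures are not rectified), "pose" (4x4, takes a point from camera to world coordinates). Camera axes: x right, y down, z forward; pixel columns grow to the right and rows downward; lengths in mm; the calibration is good to about 2 mm. A picture is of the moment at which its call begins. There is no depth.
- manip.sign_off(): hands the job in; it is judged then, once.
The state is a dict: "time": time; "joint_pos": joint angles; "joint_velocities": joint speeds; "joint_efforts": joint torques, N m; "tcp_pos": TCP position; "ee_rot": TCP orientation; "force": force on the tool from outside, world axes, zero at the start; "moment": the same for the moment, N m; "gripper_width": finger opening in mm; "finger_force": force on a finger pad.
Only numpy, scipy, OpenCV 4.12 (cv2) and the standard library are available. Lean on these libraries where they do the work, as an engineer would, in place of code of your own. Each camera call takes 0.05 s, during which the arm holds its last target. There are 200 camera calls.

TASK

Set the dust-extraction selector to the drill press: push the dial's upright tab round until it points squarely at the middle of the marker with the cross. Then push the switch's paddle lever fully over to the rear to start the extractor. Only push with the fingers: do not pinch the tab or the lever, and leave the loose things on the bench where they are.

Things in the scene. Friction and masses are not known exactly. Their poses are not given: they have to be found in the camera images.
- dial_centre (a point): the centre of the selector dial's flat top face (60 above the bench), on its upright turning axis. The dial is a flat bare-metal disc, 168 across, flush in the top of a round green housing 270 across with hose stubs round its foot reaching 165 from the axis
- tab (a point): the middle of the dial's tab, which with a low fixed hub (36 across, 6 high) is all that protrudes from its face: a black upright tab, 32 long along the dial's radius, 12 thick, standing 36 above the dial face; this point is 66 from the dial's axis and 18 above the face. The point's -x axis points radially outward through the tab, its z up. Only the tab moves the dial: the flat face gives no grip. A flat black line on the dial runs from near the centre to the tab
- selector (a joint): turn of the dial in rad, positive anticlockwise seen from above; end stops at -2.1 and +2.1; at 0 the tab points to the housing's front (about towards the robot). The turn is smooth, without clicks; it needs about 2.5 N at the tab and stays where it is left
- marker_cross: white round marker plate, 40 across, 4 thick, with a raised black cross (two crossed bars, each 30 x 8); the port for the drill press. Origin at the centre of its underside, 56 above the bench. The four marker plates lie round the dial's edge, centres 108 from the axis, at dial turns of -1.7, -0.9, 0.9 and 1.7 rad from the housing's front; which plate is at which place varies. Their tops, symbol included, are 3 above the dial face at most
- marker_bar: the same kind of plate with a single straight bar, 30 x 8
- marker_disc: the same kind of plate with a solid round disc, 28 across
- marker_square: the same kind of plate with a solid square, 23 wide
- switch_box: grey switch box fixed to the bench, 90 (x) x 70 (y) x 46 tall, right of the selector. Origin at the centre of its underside. Its -x axis is its front (about towards the robot); the lever swings from its front (off) to its rear, +x (on)
- lever_tip (a point): the middle of the top end of the switch's flat black paddle lever, 70 from its pivot; the pivot lies 50 above the bench on the middle of the box, along the box's y. The paddle is 32 wide (along box y), 12 thick and 62 long from 8 beyond the pivot to the tip
- lever (a joint): swing of the lever in rad: 0 leans 0.5 rad to the front (off), 1.0 leans 0.5 rad to the rear (fully on, end stop). Starts within 0.15 of off; needs about 2 N near the tip and stays where it is left
- jar: bystander, loose: a closed round jar with a steel lid, 50 across, 85 tall, between the selector and the switch; origin at its underside
- screwdriver: bystander, loose: a screwdriver lying on the bench to the left of the selector; origin at its underside
- wrench: bystander, loose: a spanner lying across the bench, near the robot; origin at its underside
- tape_measure: bystander, loose: a yellow pocket tape measure, 70 x 40 x 60; origin at its underside
- spray_can: bystander, loose: an upright spray can, 54 across, 170 tall; origin at its underside
- offcut: bystander, loose: a plank offcut lying flat, 60 x 140 x 30; origin at its underside
- mug: bystander, loose: a white mug, 76 across, 90 tall; origin at its underside
- battery: bystander, loose: a black tool battery pack, 110 x 75 x 63 tall; origin at its underside
Things that resemble listed ones, but are neither listed nor needed, are in the scene too. What is shaped like the switch_box but pink is not meant.

How it is judged (in metres and radians):
On the way, in this order (a step that is already met when the one before it is completed fails the run):
1. the tab points at the cross marker (y of marker_cross in the frame of tab between -0.012 and 0.012 m and x of marker_cross in the frame of tab below 0 m and velocity of joint selector between -0.3 and 0.3 rad/s), for 0.3 s.
2. the lever is pushed fully to the rear (value of joint lever above 0.85 rad), for 0.2 s.
At the end, for the whole second after the job is handed in: The middle line of the tab, carried outward, passes within 12 mm of the cross marker's centre (about 6 degrees), the dial is at rest, and the lever stands at 0.85 rad or more of its 1.0 rad (y of marker_cross in the frame of tab between -0.012 and 0.012 m and x of marker_cross in the frame of tab below 0 m and value of joint lever above 0.85 rad and velocity of joint selector between -0.05 and 0.05 rad/s); the robot touches nothing.
It fails at once if the tab is pinched (both faces pressed with over 2.5 N at once) (contact force between each of selector_c0, selector_c1 and the fingers above 2.5 N).
It fails at once if the lever is pinched (both faces pressed with over 2.5 N at once) (contact force between each of lever_c0, lever_c1 and the fingers above 2.5 N).
It fails at once if a loose thing on the bench is moved by more than 30 mm, lifted or tipped over (distance of any of jar, screwdriver, wrench, tape_measure, spray_can, offcut, mug, battery from where it was at the start of the episode above 0.03 m or angle between any of jar, tape_measure, spray_can, offcut, mug, battery's own z axis and vertical above 0.5 rad).
It also fails if it takes over 51 s, if anything falls off the work surface, if the arm or the gripper's body presses on something with over 40 N, if the wrist force passes 120 N, or if a joint passes its speed limit or range.

## Working session

There is one attempt and no reset: what is moved stays moved. The work goes in short steps, Python scripts to look and compute and a shell command to move; the robot and the scene stay as the last step left them, time stands still between calls to the robot, and variables do not carry over. Pictures are saved under pics/ and viewed, at most 10 in all, crops included, and the job is handed in when it is done.

```bash
mkdir -p pics; ls
python3 - <<'E'
from plant import manip, viewer
import cv2,numpy as np
o=manip.observe(); print({k:np.round(v,3).tolist() for k,v in o.items()}, manip.tips_ahead)
for n in ("scene","side"):
    s=viewer.snapshot(n); cv2.imwrite(f"pics/{n}0.png",cv2.resize(s["frame"],(800,600),interpolation=cv2.INTER_CUBIC)); print(n,s["fx"],s["cx"],s["cy"],s["distortion"],np.round(s["pose"],3).tolist())
E
```

```text
pics
{'time': 0.0, 'joint_pos': [64.589, 6.0, 5.526, 89.605, 0.001, 77.528], 'joint_velocities': [-0.029, -0.095, 0.023, 0.024, 0.026, 0.007], 'joint_efforts': [-0.001, -55.694, 50.364, 0.017, -0.001, -0.0], 'tcp_pos': [134.163, 584.446, 223.297], 'ee_rot': [[-0.975, 0.224, -0.001], [0.224, 0.975, -0.001], [0.0, -0.001, -1.0]], 'force': [0.281, 0.948, 0.509], 'moment': [-0.071, 0.037, 0.008], 'finger_force': 0.0, 'gripper_width': 85.544} 19.0
scene 393.37277997917204 254.1770154949736 188.65390770342995 [-0.04889611  0.          0.          0.          0.        ] [[-0.656, 0.649, -0.384, 1080.989], [0.755, 0.562, -0.338, 393.26], [-0.003, -0.512, -0.859, 1220.742], [0.0, 0.0, 0.0, 1.0]]
side 484.3793007680144 257.7125800133698 193.4360139279834 [0.03251154 0.         0.         0.         0.        ] [[-0.979, -0.15, 0.138, 351.755], [-0.203, 0.652, -0.73, 997.73], [0.02, -0.743, -0.669, 1045.886], [0.0, 0.0, 0.0, 1.0]]
```

View pics/scene0.png

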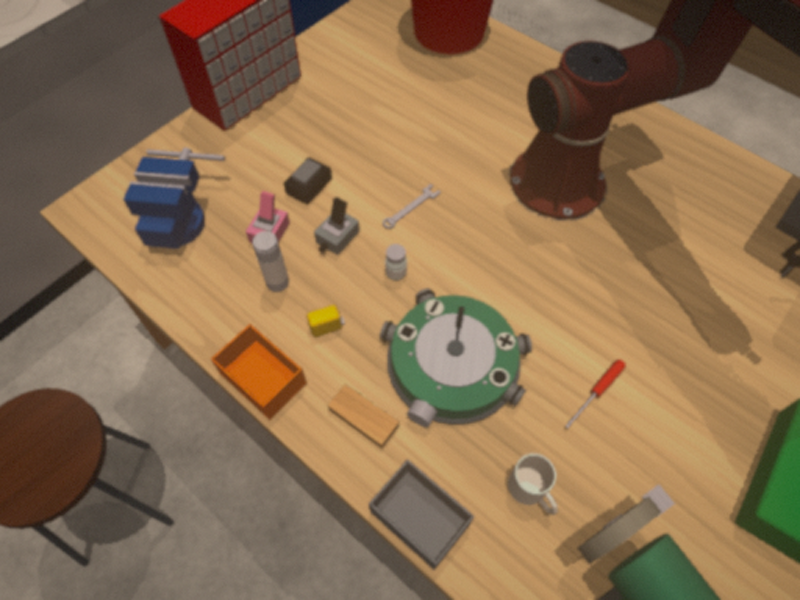

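View pics/side0.png

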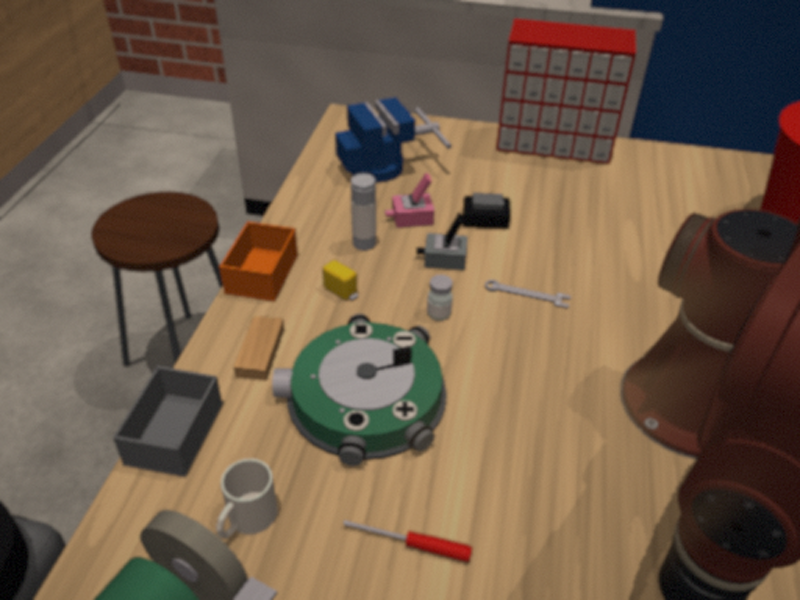

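Scene view: the cross plate is at (506,341), bar (434,307), square (407,331), disc (499,377). The tab is at (460,318). The grey switch box is at (337,236) with its lever top at (339,202), and the pink decoy is at (267,222). Side view: cross (405,410), bar (404,339), tab (403,356), grey switch (446,250), pink (413,210). I choose the plate with two crossed bars and the grey box, and will check both in a close crop.

```bash
cat > h.py <<'E'
from plant import manip, viewer
import cv2,numpy as np
def K(s): return np.array([[s["fx"],0,s["cx"]],[0,s["fy"],s["cy"]],[0,0,1.]])
def ray(s,px):
    u=cv2.undistortPoints(np.array([[px]],float),K(s),np.array(s["distortion"]))[0,0]
    P=np.array(s["pose"]); return P[:3,3],P[:3,:3]@np.array([u[0],u[1],1])
def plane(s,px,z):
    c,d=ray(s,px); return c+d*(z-c[2])/d[2]
def proj(s,p):
    Pi=np.linalg.inv(np.array(s["pose"])); r,_=cv2.Rodrigues(Pi[:3,:3])
    return cv2.projectPoints(np.array(p,float).reshape(-1,1,3),r,Pi[:3,3],K(s),np.array(s["distortion"]))[0][:,0]
def crop(s,x,y,w,h,k): return cv2.resize(s["frame"][y:y+h,x:x+w],None,fx=k,fy=k,interpolation=cv2.INTER_CUBIC)
E
python3 - <<'E'
from h import *
a=viewer.snapshot("scene");b=viewer.snapshot("side")
top=np.hstack([crop(a,240,180,100,75,4),crop(b,180,195,110,75,4)[:, :400]])
bot=np.hstack([crop(a,190,110,100,75,4),crop(b,240,100,100,75,4)])
cv2.imwrite("pics/c1.png",np.vstack([top,bot]))
E
```

```text
(no output)
```

View pics/c1.png

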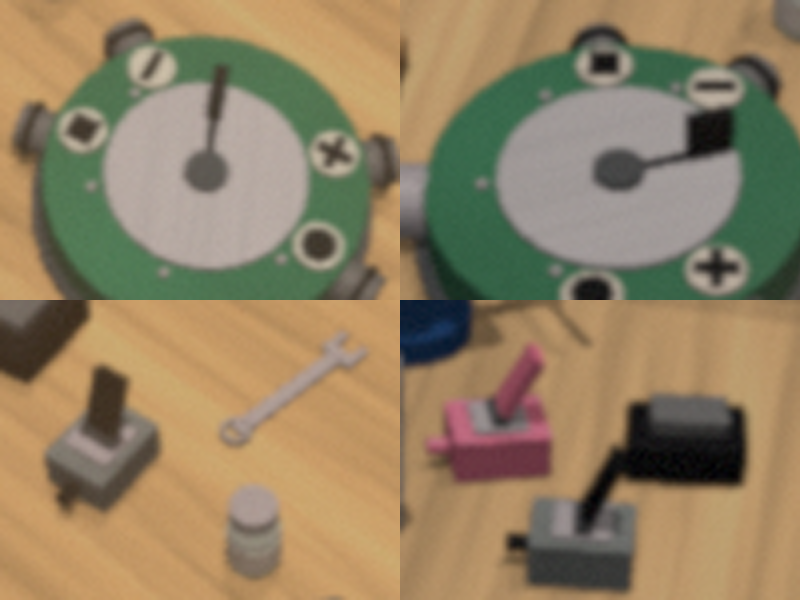

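Crops confirm it: the cross plate is at scene (323.8,218) and side (259,262), and the grey switch has a black lever leaning towards the robot. Next I'll compute positions.

Run:
```python
from h import *
a=viewer.snapshot("scene");b=viewer.snapshot("side")
A=lambda x,y:(240+(x-1.5)/4,180+(y-1.5)/4); B=lambda x,y:(180+(x-1.5)/4,195+(y-1.5)/4)
A2=lambda x,y:(190+(x-1.5)/4,110+(y-1.5)/4); B2=lambda x,y:(240+(x-1.5)/4,100+(y-1.5)/4)
P={}
for n,pa,pb,z in [("hub",(207,171),(219,170),66),("cross",(335,152),(316,269),63),("bar",(152,67),(315,87),63),("square",(82,130),(205,64),63),("disc",(319,246),(193,293),63)]:
    p,q=plane(a,A(*pa),z),plane(b,B(*pb),z); P[n]=(p+q)/2; print(n,p.round(1),q.round(1))
c=P["hub"]
C=np.mean([P[k][:2] for k in P if k!="hub"],0)
for k in P: d=P[k]-c; print(k,np.hypot(*d[:2]).round(1),np.degrees(np.arctan2(d[1],d[0])).round(1))
print("tab top outer scene",plane(a,A(221,68),96).round(1),"side",plane(b,B(332,110),96).round(1),"inner",plane(b,B(287,118),96).round(1))
print("lever tip",plane(a,A2(112,73),111).round(1),plane(b,B2(220,152),111).round(1))
for p in [(48,157),(158,140)]: print("box sc",plane(a,A2(*p),46).round(1))
for p in [(132,284),(228,290)]: print("box si",plane(b,B2(*p),0).round(1))
print("jar base",plane(a,A2(253,270),0).round(1), plane(a,A2(253,200),85).round(1))
```

```text
hub [581.4 114.1  66. ] [579.3 117.7  66. ]
cross [497.7 182.3  63. ] [497.2 186.5  63. ]
bar [533.9  17.7  63. ] [532.   20.9  63. ]
square [618.3  11.9  63. ] [614.9  15.4  63. ]
disc [573.7 221.7  63. ] [570.7 223.5  63. ]
hub 0.0 0.0
cross 107.6 140.5
bar 107.6 -116.2
square 108.5 -70.5
disc 107.0 94.4
tab top outer scene [513.1  71.9  96. ] side [510.   73.1  96. ] inner [538.5  87.4  96. ]
lever tip [ 477.6 -311.8  111. ] [ 480.7 -321.2  111. ]
box sc [ 553.3 -328.9   46. ]
box sc [ 472.3 -265.    46. ]
box si [ 540.8 -269.4    0. ]
box si [ 459.7 -280.     0. ]
jar base [ 500.6 -123.1    0. ] [ 486.1 -135.1   85. ]
```

Dial centre is about (580,116), with all four plates at 107–108.5 mm and the front at 192°. The tab stands at about 213° and the cross at 140.5° (turn −0.9), so I push it clockwise by about 72° with shut fingers. I move above the start point first.

```bash
cat >> h.py <<'E'
def to(p,ax):  # shift/turn numbers to reach world p with tool x at angle ax (deg), tool down
    o=manip.observe(); R=np.array(o["ee_rot"]); t=np.array(o["tcp_pos"])
    c,s=np.cos(np.radians(ax)),np.sin(np.radians(ax))
    G=np.array([[c,s,0],[s,-c,0],[0,0,-1.]])
    rv,_=cv2.Rodrigues(R.T@G)
    return (R.T@(np.array(p,float)-t)/1000).round(4).tolist(),(rv[:,0]/np.pi).round(4).tolist()
E
python3 -m pendant '[[[-0.523,-0.4325,0],[0,0,-0.256],1],[[-0.523,-0.4325,0],[0,0,-0.256],1],[[-0.523,-0.4325,0],[0,0,-0.256],1],[[-0.523,-0.4325,0],[0,0,-0.256],1],[[-0.523,-0.4325,0],[0,0,-0.256],1],[[-0.523,-0.4325,0],[0,0,-0.256],1],[[-0.523,-0.4325,0],[0,0,-0.256],1],[[-0.523,-0.4325,0],[0,0,-0.256],1]]'
python3 -c "
from h import *
print(to([547,46,200],213))"
```

```text
time: 0.97
tcp_pos: [320.9, 342.2, 224.5]
ee_rot: [[-0.833, -0.553, 0.0], [-0.553, 0.833, 0.001], [-0.001, 0.0, -1.0]]
force: [1.3, 0.9, -0.6]
gripper_width: -0.0
finger_force: 0.0
([-0.0246, -0.3719, 0.0244], [0.0001, 0.0002, 0.0031])
```

```bash
python3 -m pendant '[[[-0.0246,-0.372,0.0244],[0,0,0.003],1],[[-0.0246,-0.372,0.0244],[0,0,0.003],1],[[-0.0246,-0.372,0.0244],[0,0,0.003],1],[[-0.0246,-0.372,0.0244],[0,0,0.003],1],[[-0.0246,-0.372,0.0244],[0,0,0.003],1],[[-0.0246,-0.372,0.0244],[0,0,0.003],1],[[-0.0246,-0.372,0.0244],[0,0,0.003],1],[[-0.0246,-0.372,0.0244],[0,0,0.003],1]]'
python3 -c "
from h import *
print(to([547,46,160],213))"
```

```text
time: 1.63
tcp_pos: [521.2, 75.4, 202.6]
ee_rot: [[-0.843, -0.539, 0.001], [-0.539, 0.843, 0.0], [-0.001, -0.0, -1.0]]
force: [0.2, -0.2, 1.4]
gripper_width: 0.3
finger_force: 0.0
([-0.0058, -0.0386, 0.0426], [-0.0001, 0.0002, -0.0023])
```

```bash
python3 -m pendant '[[[-0.006,-0.0386,0.02],[0,0,-0.002],1],[[-0.006,-0.0386,0.05],[0,0,-0.002],1],[[-0.006,-0.0386,0.08],[0,0,-0.002],1],[[-0.006,-0.0386,0.1],[0,0,-0.002],1],[[-0.006,-0.0386,0.1],[0,0,-0.002],1],[[-0.006,-0.0386,0.1],[0,0,-0.002],1]]'
python3 - <<'E'
from h import *
a=viewer.snapshot("scene");b=viewer.snapshot("side");w=viewer.snapshot("wrist")
cv2.imwrite("pics/c2.png",np.vstack([np.hstack([crop(a,240,170,100,75,4),crop(b,180,185,100,75,4)]),np.hstack([cv2.resize(w["frame"],(400,300)),crop(b,200,170,100,75,4)])]))
print(to([547,46,100],213))
E
```

```text
time: 2.13
tcp_pos: [545.3, 48.3, 102.1]
ee_rot: [[-0.839, -0.544, -0.002], [-0.544, 0.839, 0.0], [0.001, 0.001, -1.0]]
force: [-0.6, -0.6, -0.1]
gripper_width: 0.2
finger_force: 0.0
([0.0015, -0.0016, 0.0048], [-0.0006, 0.0008, -0.0001])
```

View pics/c2.png

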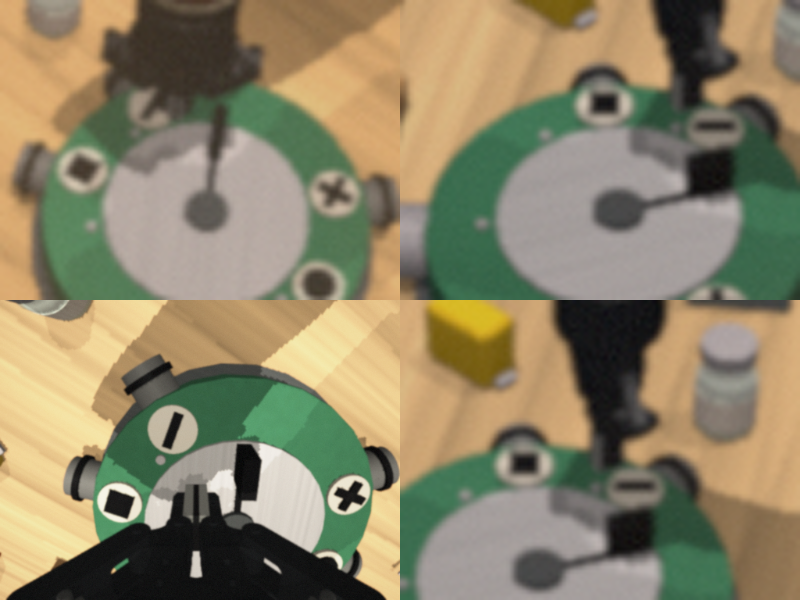

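```bash
cat >> h.py <<'E'
C=np.array([580.3,116.])
def way(phi,off=20.5,r=66,z=95):
    f=np.radians(phi);u=np.array([np.cos(f),np.sin(f)]);t=np.array([-u[1],u[0]])
    return to([*(C+r*u+off*t),z],phi)
E
python3 - <<'E'
from h import *
b=viewer.snapshot("side")
print(proj(b,[[[545.3,48.3,z] for z in (60,70,83)]]))
for p in (213,209,204,199,194,189,184,179): print(p,way(p))
E
```

```text
[[251.82476349 223.00471261]
 [251.86674318 220.52665183]
 [251.9219148  217.2690487 ]]
213 ([0.0015, 0.0185, 0.0097], [-0.0007, 0.0008, -0.0001])
209 ([0.0028, 0.0231, 0.0097], [-0.0006, 0.0008, 0.0221])
204 ([0.0039, 0.0291, 0.0097], [-0.0006, 0.0008, 0.0499])
199 ([0.0045, 0.0351, 0.0097], [-0.0006, 0.0009, 0.0777])
194 ([0.0046, 0.0411, 0.0097], [-0.0005, 0.0009, 0.1055])
189 ([0.0041, 0.0471, 0.0096], [-0.0005, 0.0009, 0.1332])
184 ([0.0032, 0.0531, 0.0096], [-0.0004, 0.0009, 0.161])
179 ([0.0017, 0.0589, 0.0096], [-0.0004, 0.001, 0.1888])
```

Run:
```python
from h import *
b=viewer.snapshot("side")
im=crop(b,225,185,60,50,12)
im=cv2.convertScaleAbs(im,alpha=1.8,beta=20)
cv2.imwrite("pics/c3.png",im); print(manip.observe()["tcp_pos"])
```

```text
[547.2687233   48.158501   104.45985187]
```

View pics/c3.png

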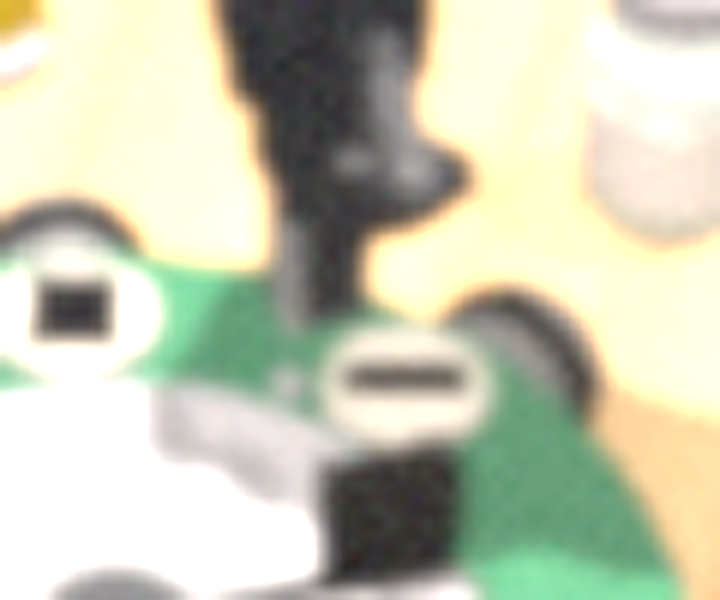

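The fingers stand beside the tab on its +turn side, at side pixel (251,212). The tips look higher than nominal, so I lower a little and check against the pixel.

```bash
python3 -m pendant '[[[0,0,0.006],[0,0,0],1],[[0,0,0.01],[0,0,0],1],[[0,0,0.012],[0,0,0],1],[[0,0,0.012],[0,0,0],1],[[0,0,0.012],[0,0,0],1]]'
python3 - <<'E'
from h import *
b=viewer.snapshot("side");w=viewer.snapshot("wrist")
im=np.hstack([cv2.convertScaleAbs(crop(b,225,185,50,60,8),alpha=1.8,beta=20),crop(w,215,190,80,96,5)])
cv2.imwrite("pics/c4.png",im); t=manip.observe()["tcp_pos"]; print(t)
for d in (-5,5,15,25): print(d,proj(b,[[[t[0],t[1]+y,t[2]-d] for y in(-10,0,10)]]).round(1).tolist())
E
```

```text
time: 2.8
tcp_pos: [545.9, 48.2, 90.3]
ee_rot: [[-0.839, -0.544, -0.0], [-0.544, 0.839, 0.0], [0.0, 0.0, -1.0]]
force: [0.9, -0.5, -0.2]
gripper_width: -0.1
finger_force: 0.0
[546.20023589  48.15103863  90.61713487]
-5 [[252.4, 211.6], [251.7, 214.0], [250.9, 216.4]]
5 [[252.4, 214.1], [251.6, 216.5], [250.9, 219.0]]
15 [[252.3, 216.6], [251.6, 219.0], [250.8, 221.5]]
25 [[252.3, 219.1], [251.5, 221.5], [250.8, 224.0]]
```

View pics/c4.png

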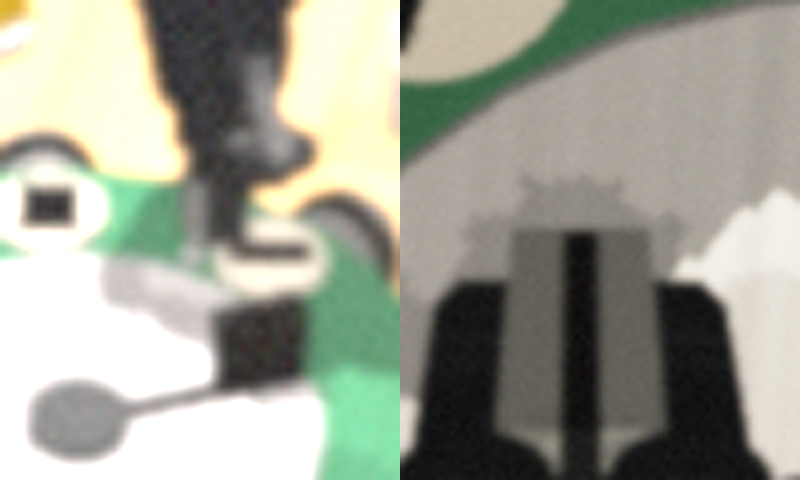

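Tips now at side pixel (251,217), z about 75–80, below the tab's top at 96. I start the push.

Run:
```python
from h import *
for p in (213,210,206,202,198,194,190,186): print(p,way(p,z=86))
```

```text
213 ([0.0005, 0.0178, 0.0046], [0.0, 0.0, -0.0002])
210 ([0.0014, 0.0213, 0.0046], [0.0, 0.0, 0.0165])
206 ([0.0025, 0.026, 0.0046], [0.0, 0.0, 0.0387])
202 ([0.0032, 0.0308, 0.0046], [0.0, 0.0, 0.0609])
198 ([0.0035, 0.0356, 0.0046], [0.0, 0.0, 0.0831])
194 ([0.0036, 0.0404, 0.0046], [0.0, 0.0, 0.1053])
190 ([0.0032, 0.0452, 0.0046], [0.0, 0.0, 0.1276])
186 ([0.0026, 0.05, 0.0046], [0.0, 0.0, 0.1498])
```

```bash
python3 -m pendant '[[[0,0.01,0.0046],[0,0,0],1],[[0.001,0.018,0.0046],[0,0,0],1],[[0.0015,0.0213,0.0046],[0,0,0.0165],1],[[0.0025,0.026,0.0046],[0,0,0.0387],1],[[0.0032,0.0308,0.0046],[0,0,0.061],1],[[0.0035,0.0356,0.0046],[0,0,0.083],1],[[0.0036,0.0404,0.0046],[0,0,0.105],1],[[0.0032,0.0452,0.0046],[0,0,0.1276],1]]'
python3 - <<'E'
from h import *
for p in (186,182,178,174,170,166,162,158): print(p,way(p,z=86))
E
```

```text
time: 3.57
tcp_pos: [518.6, 84.9, 86.0]
ee_rot: [[-0.985, -0.17, 0.001], [-0.17, 0.985, -0.0], [-0.001, -0.001, -1.0]]
force: [2.4, -1.6, 0.0]
gripper_width: -0.2
finger_force: 1.0
186 ([0.0011, 0.004, 0.0], [-0.0002, 0.0002, 0.0212])
182 ([0.0021, 0.0088, 0.0], [-0.0002, 0.0002, 0.0434])
178 ([0.0027, 0.0135, 0.0], [-0.0001, 0.0002, 0.0656])
174 ([0.003, 0.0184, 0.0], [-0.0001, 0.0002, 0.0879])
170 ([0.0029, 0.0232, 0.0], [-0.0001, 0.0003, 0.1101])
166 ([0.0025, 0.028, 0.0], [-0.0001, 0.0003, 0.1323])
162 ([0.0018, 0.0328, 0.0], [-0.0001, 0.0003, 0.1545])
158 ([0.0008, 0.0375, 0.0], [-0.0001, 0.0003, 0.1768])
```

Contact is steady at about 2.9 N. I keep pushing.

```bash
python3 -m pendant '[[[0.001,0.004,0],[0,0,0.021],1],[[0.002,0.009,0],[0,0,0.043],1],[[0.0027,0.0135,0],[0,0,0.066],1],[[0.003,0.0185,0],[0,0,0.088],1],[[0.003,0.023,0],[0,0,0.11],1],[[0.0025,0.028,0],[0,0,0.132],1],[[0.002,0.033,0],[0,0,0.155],1],[[0.001,0.0375,0],[0,0,0.177],1]]'
python3 - <<'E'
from h import *
a=viewer.snapshot("scene");b=viewer.snapshot("side");w=viewer.snapshot("wrist")
cv2.imwrite("pics/c5.png",np.vstack([np.hstack([crop(a,240,180,100,75,4),crop(b,180,195,100,75,4)]),np.hstack([cv2.resize(w["frame"],(400,300)),crop(w,200,120,160,120,2.5)])]))
for p in (154,150,147,145,143): print(p,way(p,z=86))
E
```

```text
time: 4.23
tcp_pos: [511.0, 121.6, 86.1]
ee_rot: [[-0.927, 0.375, 0.0], [0.375, 0.927, -0.001], [-0.001, -0.0, -1.0]]
force: [0.9, -2.2, 1.3]
gripper_width: -0.2
finger_force: 1.0
154 ([0.0007, 0.0048, -0.0001], [0.0, -0.0001, 0.0238])
150 ([0.0016, 0.0095, -0.0001], [0.0, -0.0001, 0.0461])
147 ([0.0021, 0.0131, -0.0001], [0.0, -0.0001, 0.0627])
145 ([0.0023, 0.0155, -0.0001], [0.0, -0.0001, 0.0738])
143 ([0.0024, 0.0179, -0.0001], [0.0, -0.0001, 0.085])
```

View pics/c5.png

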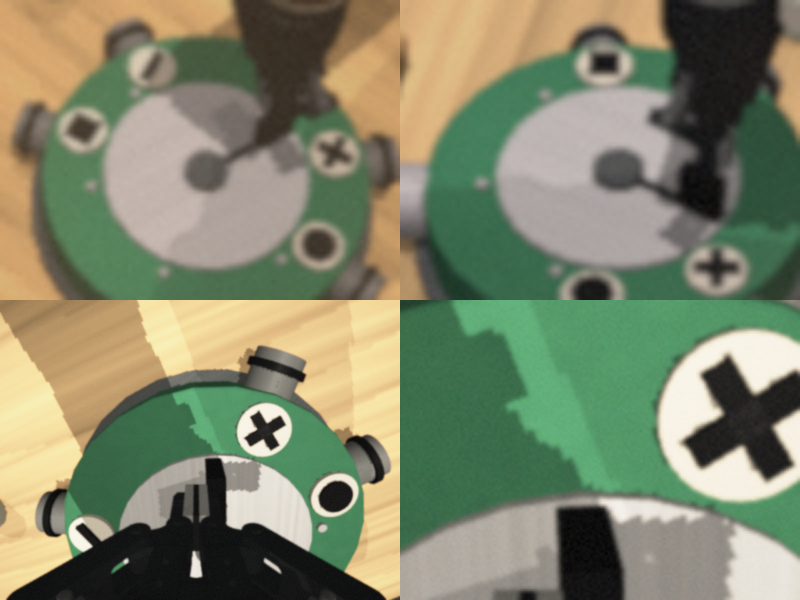

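The tab sits just short of the cross. In the side crop its lower outer corner is at (720,221) and the dial line runs from the hub (619,170). In the scene crop the line runs (207,171)→(252,149).

Run:
```python
from h import *
a=viewer.snapshot("scene");b=viewer.snapshot("side");w=viewer.snapshot("wrist")
A=lambda x,y:(240+(x-1.5)/4,180+(y-1.5)/4); B=lambda x,y:(180+(x-1.5)/4,195+(y-1.5)/4)
W=lambda x,y:(200+(x-1)/2.5,120+(y-1)/2.5)
def pr(n,p,c=C): d=p[:2]-c; print(n,p.round(1),np.hypot(*d).round(1),(np.degrees(np.arctan2(d[1],d[0]))%360).round(1))
pr("side bottom outer",plane(b,B(320,221),60),plane(b,B(219,170),66)[:2])
pr("side line",plane(b,B(276,195),60),plane(b,B(219,170),66)[:2])
pr("scene line",plane(a,A(252,149),60),plane(a,A(207,171),66)[:2])
pr("wrist cross",plane(w,W(345,120),63))
pr("wrist tab top L",plane(w,W(157,208),96)); pr("wrist tab top R",plane(w,W(206,208),96)); pr("wrist bottom R",plane(w,W(222,270),60))
```

```text
side bottom outer [503.4 142.6  60. ] 79.9 161.8
side line [537.4 126.2  60. ] 42.8 168.5
scene line [538.7 128.3  60. ] 44.9 161.6
wrist cross [495.7 180.7  63. ] 106.5 142.6
wrist tab top L [487.3 137.4  96. ] 95.4 167.0
wrist tab top R [490.7 145.9  96. ] 94.5 161.5
wrist bottom R [521.9 142.4  60. ] 64.2 155.7
```

```bash
python3 -m pendant '[[[0.001,0.005,0],[0,0,0.024],1],[[0.0016,0.0095,0],[0,0,0.046],1],[[0.002,0.013,0],[0,0,0.063],1],[[0.0023,0.0155,0],[0,0,0.074],1],[[0.0024,0.018,0],[0,0,0.085],1],[[0.0024,0.018,0],[0,0,0.085],1]]'
python3 - <<'E'
from h import *
a=viewer.snapshot("scene");b=viewer.snapshot("side");w=viewer.snapshot("wrist")
cv2.imwrite("pics/c6.png",np.vstack([np.hstack([crop(a,275,195,60,45,6.67),crop(b,220,220,60,45,6.67)])[:300],np.hstack([cv2.resize(w["frame"],(400,300)),crop(w,200,120,160,120,2.5)])]))
for p in (142,141,140,139,138,137,136): print(p,way(p,z=86))
E
```

```text
time: 5.03
tcp_pos: [515.7, 138.7, 85.8]
ee_rot: [[-0.797, 0.604, -0.0], [0.604, 0.797, -0.0], [0.0, -0.0, -1.0]]
force: [-0.2, -1.2, -0.2]
gripper_width: 0.2
finger_force: 0.4
142 ([0.0012, 0.0014, -0.0001], [0.0, -0.0001, 0.0052])
141 ([0.0015, 0.0026, -0.0001], [0.0, -0.0001, 0.0107])
140 ([0.0018, 0.0038, -0.0001], [0.0, -0.0001, 0.0163])
139 ([0.0021, 0.0049, -0.0001], [0.0, -0.0001, 0.0218])
138 ([0.0024, 0.0061, -0.0001], [0.0, -0.0001, 0.0274])
137 ([0.0026, 0.0073, -0.0001], [0.0, -0.0001, 0.0329])
136 ([0.0028, 0.0085, -0.0001], [0.0, -0.0001, 0.0385])
```

View pics/c6.png

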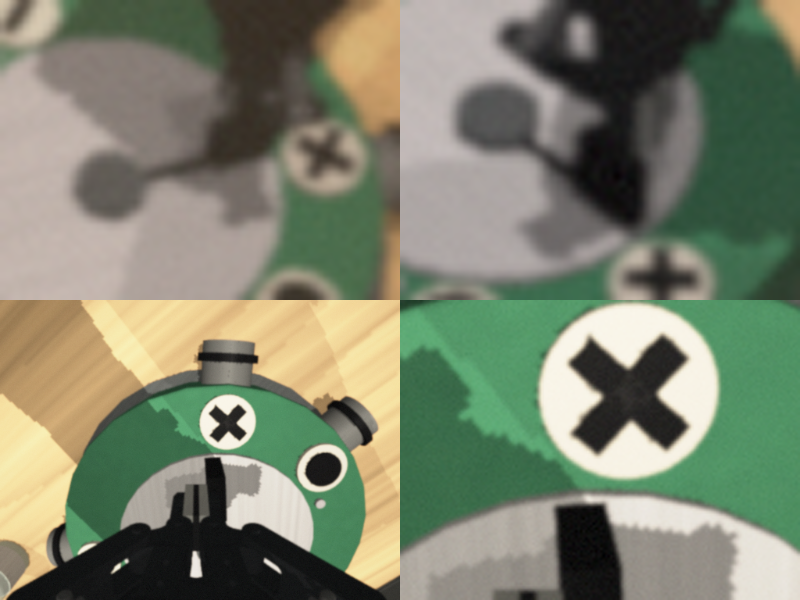

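Side crop: the line runs from the hub (498,115) to the tab's outer bottom corner (640,230), with the cross at (660,280). Scene crop: the line runs (110,185)→(215,160), with the cross at (324,157). A few degrees remain.

Run:
```python
from h import *
a=viewer.snapshot("scene");b=viewer.snapshot("side")
k=6.67
A=lambda x,y:(275+x/k-.4,195+y/k-.4); B=lambda x,y:(220+x/k-.4,220+y/k-.4)
def ang(n,s,M,h,pts):
    c=plane(s,M(*h),66)[:2]
    for z,p in pts: d=plane(s,M(*p),z)[:2]-c; print(n,p,np.hypot(*d).round(1),(np.degrees(np.arctan2(d[1],d[0]))%360).round(1))
ang("side",b,B,(98,115),[(60,(170,165)),(60,(240,232)),(63,(260,280))])
ang("scene",a,A,(110,185),[(60,(180,168)),(60,(215,160)),(63,(324,157))])
# predicted line/tab pixels for candidate angles
for phi in (140.5,144,147,150):
    f=np.radians(phi);u=np.array([np.cos(f),np.sin(f)]);t=np.array([-u[1],u[0]])
    P=[[*(C+r*u),z] for r,z in((40,60),)]+[[*(C+82*u-6*t),60],[*(C+82*u+6*t),60]]
    q=proj(b,P); print(phi,"side",((q+.4-[220,220])*k).round(0).tolist(),"scene",((proj(a,P[:1])+.4-[275,195])*k).round(0).tolist())
```

```text
side (170, 165) 37.0 156.0
side (240, 232) 81.8 147.6
side (260, 280) 107.3 140.1
scene (180, 168) 37.5 149.8
scene (215, 160) 55.5 148.2
scene (324, 157) 107.7 139.8
140.5 side [[156.0, 181.0], [209.0, 251.0], [232.0, 237.0]] scene [[195.0, 179.0]]
144 side [[161.0, 178.0], [219.0, 245.0], [241.0, 230.0]] scene [[194.0, 175.0]]
147 side [[165.0, 176.0], [227.0, 240.0], [249.0, 224.0]] scene [[192.0, 171.0]]
150 side [[168.0, 173.0], [235.0, 234.0], [255.0, 218.0]] scene [[191.0, 167.0]]
```

```bash
python3 -m pendant '[[[0.001,0.0014,0],[0,0,0.005],1],[[0.0015,0.003,0],[0,0,0.011],1],[[0.002,0.005,0],[0,0,0.022],1],[[0.0026,0.007,0],[0,0,0.031],1],[[0.0027,0.008,0],[0,0,0.0355],1],[[0.0027,0.008,0],[0,0,0.0355],1],[[0.0027,0.008,0],[0,0,0.0355],1]]'
python3 -m pendant '[[[0,-0.01,0],[0,0,0],1],[[0,-0.025,0],[0,0,0],1],[[0,-0.025,-0.03],[0,0,0],1],[[0,-0.025,-0.07],[0,0,0],1],[[0,-0.05,-0.105],[0,0,0],1],[[0,-0.09,-0.105],[0,0,0],1],[[0,-0.12,-0.105],[0,0,0],1],[[0,-0.12,-0.105],[0,0,0],1]]'
python3 - <<'E'
from h import *
a=viewer.snapshot("scene");b=viewer.snapshot("side")
cv2.imwrite("pics/c7.png",np.vstack([np.hstack([crop(a,275,195,60,45,6.67),crop(b,220,220,60,45,6.67)]),np.hstack([crop(a,190,110,100,75,4),crop(b,240,100,100,75,4)])]))
k=6.67
for phi in (135,138,140.3,143,146):
    f=np.radians(phi);u=np.array([np.cos(f),np.sin(f)]);t=np.array([-u[1],u[0]])
    P=[[*(C+40*u),60],[*(C+82*u-6*t),60],[*(C+82*u-6*t),96],[*(C+82*u+6*t),96]]
    print(phi,"side",((proj(b,P)+.4-[220,220])*k).round(0).tolist(),"scene",((proj(a,P)+.4-[275,195])*k).round(0).tolist())
E
```

```text
time: 5.87
tcp_pos: [518.6, 146.8, 86.0]
ee_rot: [[-0.725, 0.689, 0.0], [0.689, 0.725, 0.0], [0.0, 0.0, -1.0]]
force: [0.3, -0.5, 0.4]
gripper_width: -0.3
finger_force: 0.3
time: 6.53
tcp_pos: [433.9, 57.7, 191.9]
ee_rot: [[-0.724, 0.69, 0.001], [0.69, 0.724, -0.001], [-0.001, 0.0, -1.0]]
force: [0.3, 0.7, 0.2]
gripper_width: -0.2
finger_force: 0.0
135 side [[149.0, 185.0], [192.0, 259.0], [192.0, 198.0], [218.0, 186.0]] scene [[196.0, 186.0], [283.0, 191.0], [293.0, 159.0], [289.0, 136.0]]
138 side [[153.0, 183.0], [201.0, 254.0], [202.0, 194.0], [227.0, 181.0]] scene [[196.0, 182.0], [282.0, 184.0], [292.0, 151.0], [287.0, 128.0]]
140.3 side [[156.0, 181.0], [208.0, 251.0], [209.0, 191.0], [233.0, 176.0]] scene [[195.0, 179.0], [281.0, 178.0], [291.0, 144.0], [285.0, 122.0]]
143 side [[160.0, 179.0], [216.0, 247.0], [217.0, 186.0], [240.0, 171.0]] scene [[194.0, 176.0], [280.0, 170.0], [290.0, 137.0], [283.0, 116.0]]
146 side [[164.0, 176.0], [225.0, 242.0], [226.0, 181.0], [248.0, 165.0]] scene [[193.0, 172.0], [278.0, 163.0], [287.0, 129.0], [279.0, 108.0]]
```

View pics/c7.png

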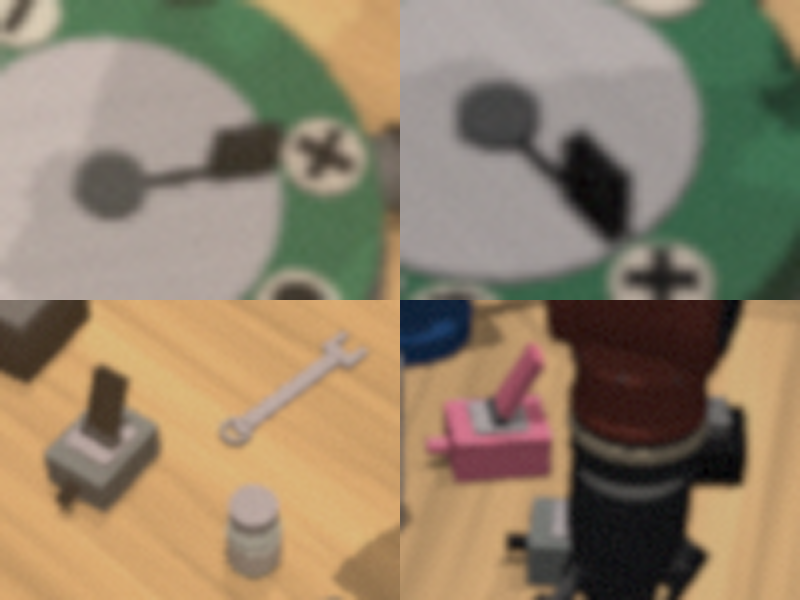

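The tab points at the cross: side crop tab end (615,240) against the cross (660,280), scene crop line (110,185)→(280,155) against the cross (324,157). That puts it at about 141°, within tolerance. The lever is still off. Next I fit the switch box.

```bash
cat > box.py <<'E'
from h import *
from scipy.optimize import least_squares
a=viewer.snapshot("scene");b=viewer.snapshot("side")
oa=[((48,155),(45,-35,46)),((158,138),(-45,35,46)),((102,210),(45,35,0))]
ob=[((131,284),(45,35,0)),((230,290),(-45,35,0)),((133,199),(45,-35,46)),((234,205),(-45,-35,46))]
def pts(v,L):
    c,s=np.cos(v[2]),np.sin(v[2]); return [[v[0]+c*x-s*y,v[1]+s*x+c*y,z] for x,y,z in L]
def lev(th,y,t=0): l=th-.5; return (70*np.sin(l)+t*np.cos(l),y,50+70*np.cos(l)-t*np.sin(l))
def res(v):
    qa=(proj(a,pts(v,[o[1] for o in oa]+[lev(v[3],-16),lev(v[3],16)]))-[190,110])*4+1.5
    qb=(proj(b,pts(v,[o[1] for o in ob]+[lev(v[3],0)]))-[240,100])*4+1.5
    return np.r_[(qa-[o[0] for o in oa]-0 if 0 else qa-np.array([o[0] for o in oa]+[(97,70),(128,79)])).ravel(),(qb-np.array([o[0] for o in ob]+[(222,153)])).ravel()]
r=least_squares(res,[505,-305,.15,0.05],loss="soft_l1",f_scale=4)
v=r.x; print(v.round(3),np.degrees(v[2]).round(1)); print(res(v).round(1))
print("tip now",np.round(pts(v,[lev(v[3],0)]),1),"tip on",np.round(pts(v,[lev(1,0)]),1))
E
python3 box.py
```

```text
[ 5.05625e+02 -3.06270e+02  1.24000e-01  1.08000e-01] 7.1
[ -6.   -0.9   1.9 -14.8   4.7   6.8   1.2  -5.   -1.4   1.3  -5.7   1.6
   1.1   2.6  -0.8  -6.    2.7  -5.3  -1.8   3.6]
tip now [[ 479.1 -309.6  114.7]] tip on [[ 538.9 -302.1  111.4]]
```

```bash
python3 -c "
from h import *
a=viewer.snapshot('scene')
print('battery',plane(a,(199,120),63).round(0),'can base',plane(a,(176,183),0).round(0))
print(to([431,-315.6,190],187.1))"
```

```text
battery [ 470. -424.   63.] can base [ 704. -319.    0.]
([-0.255, -0.2762, 0.0006], [0.0002, -0.0001, -0.2812])
```

```bash
python3 -m pendant '[[[-0.255,-0.276,0],[0,0,-0.281],1],[[-0.255,-0.276,0],[0,0,-0.281],1],[[-0.255,-0.276,0],[0,0,-0.281],1],[[-0.255,-0.276,0],[0,0,-0.281],1],[[-0.255,-0.276,0],[0,0,-0.281],1],[[-0.255,-0.276,0],[0,0,-0.281],1],[[-0.255,-0.276,0],[0,0,-0.281],1],[[-0.255,-0.276,0],[0,0,-0.281],1]]'
python3 -c "
from h import *
print(to([431,-315.6,180],187.1))"
```

```text
time: 7.45
tcp_pos: [432.8, -231.9, 190.5]
ee_rot: [[-0.993, -0.118, -0.0], [-0.118, 0.993, 0.001], [0.0, 0.001, -1.0]]
force: [0.9, 0.4, -0.3]
gripper_width: -0.1
finger_force: 0.0
([0.0117, -0.0829, 0.0105], [0.0002, -0.0, -0.0018])
```

```bash
python3 -m pendant '[[[0.012,-0.083,0.01],[0,0,-0.002],1],[[0.012,-0.083,0.01],[0,0,-0.002],1],[[0.012,-0.083,0.04],[0,0,-0.002],1],[[0.012,-0.083,0.065],[0,0,-0.002],1],[[0.012,-0.083,0.09],[0,0,-0.002],1],[[0.012,-0.083,0.09],[0,0,-0.002],1],[[0.012,-0.083,0.09],[0,0,-0.002],1]]'
python3 - <<'E'
from h import *
a=viewer.snapshot("scene");b=viewer.snapshot("side");w=viewer.snapshot("wrist")
cv2.imwrite("pics/c8.png",np.vstack([np.hstack([crop(a,190,100,100,75,4),crop(b,240,90,100,75,4)]),np.hstack([cv2.resize(w["frame"],(400,300)),crop(w,200,160,120,90,3.333)])]))
print(to([431,-315.6,100],187.1))
E
```

```text
time: 8.03
tcp_pos: [429.5, -313.1, 99.7]
ee_rot: [[-0.993, -0.118, -0.002], [-0.118, 0.993, 0.003], [0.002, 0.003, -1.0]]
force: [0.4, -0.7, 0.6]
gripper_width: -0.1
finger_force: 0.0
([-0.0001, -0.0007, 0.003], [-0.0006, 0.0005, -0.0018])
```

View pics/c8.png

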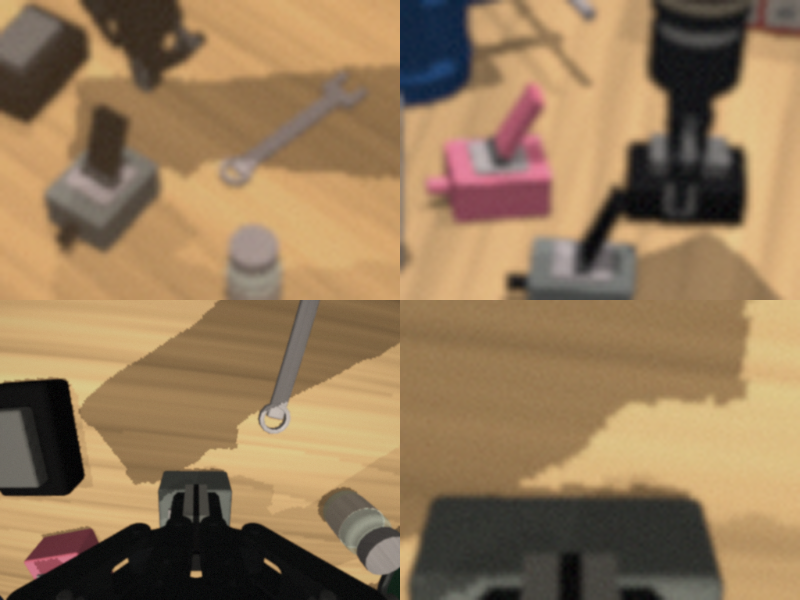

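In the wrist view the closed fingers (197,500) are centred on the grey box. In the side view they stand at (682,210), in front of the lever tip (617,190). I push to the rear.

```bash
python3 -m pendant '[[[-0.015,0,0.002],[0,0,-0.002],1],[[-0.025,0,0.002],[0,0,-0.002],1],[[-0.034,0,0.002],[0,0,-0.002],1],[[-0.042,0,0.002],[0,0,-0.002],1],[[-0.05,0,0.002],[0,0,-0.002],1],[[-0.058,0,0.002],[0,0,-0.002],1],[[-0.066,0,0.002],[0,0,-0.002],1],[[-0.07,0,0.002],[0,0,-0.002],1]]'
python3 -m pendant '[[[-0.003,0,0],[0,0,0],1],[[-0.005,0,0],[0,0,0],1],[[-0.006,0,0],[0,0,0],1]]'
```

```text
time: 8.85
tcp_pos: [500.2, -306.2, 99.0]
ee_rot: [[-0.992, -0.124, 0.0], [-0.124, 0.992, -0.0], [-0.0, -0.0, -1.0]]
force: [-2.0, -1.9, 0.7]
gripper_width: 0.2
finger_force: 1.1
time: 9.1
tcp_pos: [505.1, -305.3, 98.6]
ee_rot: [[-0.992, -0.123, -0.0], [-0.123, 0.992, 0.0], [0.0, 0.001, -1.0]]
force: [-2.3, -0.1, -0.2]
gripper_width: -0.1
finger_force: 0.9
```

Still 2 N (moving the lever), so I continue in small steps until the stop is felt.

```bash
python3 -m pendant '[[[-0.002,0,0],[0,0,0],1],[[-0.004,0,0],[0,0,0],1],[[-0.004,0,0],[0,0,0],1]]' | grep -E 'tcp|force'
python3 -m pendant '[[[-0.002,0,0],[0,0,0],1],[[-0.004,0,0],[0,0,0],1],[[-0.004,0,0],[0,0,0],1]]'| grep -E 'tcp|force'
```

```text
tcp_pos: [509.2, -304.7, 98.8]
force: [-0.1, -0.1, 0.1]
finger_force: 0.5
tcp_pos: [513.4, -304.3, 99.0]
force: [-1.5, -0.0, 0.2]
finger_force: 0.5
```

```bash
python3 -m pendant '[[[-0.002,0,0],[0,0,0],1],[[-0.003,0,0],[0,0,0],1],[[-0.003,0,0],[0,0,0],1]]' | grep -E 'tcp|force'
python3 -m pendant '[[[-0.002,0,0],[0,0,0],1],[[-0.003,0,0],[0,0,0],1],[[-0.003,0,0],[0,0,0],1]]'| grep -E 'tcp|force'
```

```text
tcp_pos: [516.3, -304.0, 99.0]
force: [-2.0, -0.9, -0.3]
finger_force: 0.5
tcp_pos: [519.3, -303.7, 99.0]
force: [-1.0, 0.1, 0.1]
finger_force: 0.5
```

```bash
python3 -m pendant '[[[-0.002,0,0],[0,0,0],1],[[-0.003,0,0],[0,0,0],1],[[-0.003,0,0],[0,0,0],1]]' | grep -E 'tcp|force'
python3 -m pendant '[[[-0.002,0,0],[0,0,0],1],[[-0.003,0,0],[0,0,0],1],[[-0.003,0,0],[0,0,0],1]]'| grep -E 'tcp|force'
python3 - <<'E'
from h import *
import box
b=box.b;a=box.a
g=cv2.cvtColor(b["frame"],cv2.COLOR_BGR2GRAY)
cv2.imwrite("pics/n.png",g)
for th in (.6,.7,.8,.9,1.): print(th,proj(b,box.pts([505.6,-306.3,.124],[box.lev(th,0),box.lev(th,16)])).round(1).tolist(),proj(a,box.pts([505.6,-306.3,.124],[box.lev(th,-16),box.lev(th,16)])).round(1).tolist())
print(g[130:156:1,258:300:2])
E
```

```text
tcp_pos: [520.1, -303.6, 98.7]
force: [-12.9, -1.3, 3.8]
finger_force: 6.2
tcp_pos: [520.8, -303.5, 98.5]
force: [-24.4, -3.9, 7.4]
finger_force: 12.6
[ 5.05625e+02 -3.06270e+02  1.24000e-01  1.08000e-01] 7.1
[ -6.   -0.9   1.9 -14.8   4.7   6.8   1.2  -5.   -1.4   1.3  -5.7   1.6
   1.1   2.6  -0.8  -6.    2.7  -5.3  -1.8   3.6]
tip now [[ 479.1 -309.6  114.7]] tip on [[ 538.9 -302.1  111.4]]
0.6 [[284.5, 136.9], [284.3, 139.7]] [[208.4, 131.1], [215.5, 135.0]]
0.7 [[282.4, 137.0], [282.2, 139.9]] [[207.2, 132.5], [214.4, 136.4]]
0.8 [[280.3, 137.3], [280.1, 140.2]] [[206.1, 134.1], [213.3, 138.0]]
0.9 [[278.3, 137.8], [278.1, 140.6]] [[205.1, 135.7], [212.2, 139.6]]
1.0 [[276.4, 138.4], [276.1, 141.3]] [[204.1, 137.4], [211.2, 141.3]]
[[171 181 148  75  79 118 133 135 133 155 116  34  42  38 143 182 173 179
  188 129  33]
 [169 178 160 108 107 139 151 154 155 163 111  26  31  34 142 182 173 181
  186 128  28]
 [160 165 157 135 136 148 151 158 163 161 100  24  27  34 140 181 174 182
  187 119  28]
 [156 150 144 140 142 149 153 161 161 158  98  29  18  39 146 179 175 183
  182 110  2
[... 1261 characters left out ...]
2 190 189 191 189 181 168 154  79  23  10  45  97 117 122 135
  165 188 187]
 [184 179 185 191 190 191 188 176 138 129  91  28  14  25  77 111 117 120
  144 175 184]
 [185 178 186 191 189 191 188 167 107  99  93  39  17  11  54  98 114 113
  119 138 168]
 [183 179 186 190 192 191 186 157  94  89  90  57  15  12  47  94 117 114
  101 107 139]
 [180 180 188 190 191 189 174 147  85  85  92  70  20  19  46  96 121 115
   97  96 116]
 [180 180 188 189 189 172 150 128  81  78  93  80  33  12  49 101 122 117
   95  92 104]
 [180 181 188 192 178 147 128 109  79  76  90  92  51  20  51 104 124 117
   96  95  99]
 [179 184 190 189 172 131 123 109  86  75  90  99  68  30  54 106 122 116
   95  94 100]]
```

The stop is reached (24 N, no further travel), and the lever tip in the side view is at x≈276, which matches 1.0 rad. I back off.

```bash
python3 -m pendant '[[[0.01,0,0],[0,0,0],1],[[0.03,0,0],[0,0,0],1],[[0.06,0,0],[0,0,0],1],[[0.09,0,0],[0,0,0],1],[[0.1,0,-0.03],[0,0,0],1],[[0.1,0,-0.07],[0,0,0],1],[[0.1,0,-0.1],[0,0,0],1],[[0.1,0,-0.1],[0,0,0],1]]'
python3 - <<'E'
from h import *
b=viewer.snapshot("side");a=viewer.snapshot("scene")
g=cv2.cvtColor(b["frame"],cv2.COLOR_BGR2GRAY); print(g[134:152:2,262:304:2])
# tab: darkest-blob centroid vs predicted mean of the tab's box, side and scene
for n,s,(x,y,w,h) in (("side",b,(240,236,18,22)),("scene",a,(303,208,16,16))):
    f=s["frame"][y:y+h,x:x+w].max(2); m=(f<75).astype(np.uint8)
    k,l,st,ce=cv2.connectedComponentsWithStats(m); i=1+np.argmax(st[1:,4]); print(n,st[i],ce[i]+[x,y])
    for phi in (134,137,140.3,143.5,147):
        q=np.radians(phi);u=np.array([np.cos(q),np.sin(q)]);t=np.array([-u[1],u[0]])
        P=[[*(C+r*u+d*t),z] for r in(50,82) for d in(-6,6) for z in(60,96)]
        hull=cv2.convexHull(proj(s,P).astype(np.float32)); M=cv2.moments(hull); print(phi,(M["m10"]/M["m00"],M["m01"]/M["m00"]))
E
```

```text
time: 11.37
tcp_pos: [427.7, -317.6, 206.4]
ee_rot: [[-0.992, -0.123, 0.007], [-0.123, 0.992, -0.008], [-0.006, -0.008, -1.0]]
force: [0.9, -1.0, 1.9]
gripper_width: -0.1
finger_force: 0.0
[[146 141 136 138 141 142 142 140 164 179 177 186 188 175 171 178 170 100
   21  29  29]
 [109 102  96  93  88  88  85  72 113 168 180 188 187 173 172 171 159  90
   23  26  25]
 [ 88  88  86  86  87  89  81  36  41 139 183 188 185 171 175 169 158  87
   19  17  17]
 [ 91  88  87  87  89  87  75  31  17  90 176 189 183 169 178 170 157  86
   16  16  13]
 [ 88  87  88  87  85  87  76  29  14  36 128 185 179 173 178 173 157  87
   14  16  13]
 [100 109 119 123 123 125 129  78  19  15  71 163 175 174 178 169 161 107
   47  36  39]
 [165 177 181 183 182 179 178 139  51  13  22 115 168 176 179 173 168 164
  154 142 143]
 [178 185 186 187 184 177 172 165 108  25  13  60 143 173 178 181 183 184
  181 173 177]
 [182 186 184 188 183 167 141 130 115  45  19  19  75 142 164 165 166 161
  173 173 184]]
side [  2   5  12  15 104] [248.72115385 247.53846154]
134 (246.7345163911746, 249.19723928766706)
137 (247.83009123934815, 248.66003322861656)
140.3 (248.9870130504051, 248.02165442139676)
143.5 (250.05701895922138, 247.35747623300213)
147 (251.16485466658867, 246.58309238907984)
scene [ 4  6 10  7 48] [311.5    217.3125]
134 (312.70292536403065, 219.79709432845416)
137 (312.5366753105703, 218.83911202393224)
140.3 (312.29070054615283, 217.79483346463772)
143.5 (311.99010325053507, 216.79479978002567)
147 (311.59278719291785, 215.71879899972666)
```

The tab's blob centroid gives 140–142° (cross 140.3°) in both cameras. The lever stays fully over and the arm is clear, so I hand it in.

```bash
python3 -c "
from plant import manip
print(manip.sign_off())"
```

```text
the job is handed in; nothing more can be done
None
```

The job is handed in: by camera the dial's tab points within about 2° of the cross marker's centre, the switch lever was pushed to its rear stop and stayed there, and no loose thing was knowingly touched; the hand-in reported no verdict.

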